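Fit the third leg of a stool

TASK

The low stool stands upside down with one leg still missing. Find its third leg in the crate of turned stock, the one that matches the two legs already fitted, lift it out and press its tapered end fully home into the empty slanting hole in the seat, then let go. Leave the other turned pieces in the crate, do not drop the leg and do not shove the seat about.

Things in the scene. Friction and masses are not known exactly. Their poses are not given: they have to be found in the camera images.
- leg_mid (a point): Centre of the missing leg, half-way along its axis: turned round leg of pale wood, 215 mm long, 0.13 kg, leaning in the crate with its tapered end down and its foot end about 105 mm out. z axis along the leg from tip to foot. Grip it on the plain 26 mm cylinder from 160 to 207 mm above the tip (53 to 99 mm above this centre), at any angle about its axis.
- leg_tip (a point): Centre of the leg's flat tapered end, 107.5 mm below leg_mid; z axis as there. From here up: taper of 18 mm diameter growing to 28 mm at 44.6 mm (12.8 degrees included angle), 28 mm diameter up to 122 mm, a bead of 29 mm at 130 to 135 mm between narrower necks (25 and 23 mm), 26 mm cylinder from 160 to 207 mm, rounded foot at 215 mm.
- leg: The same leg; this origin lies on its flank, 14 mm beside the axis at the level of the tip; z axis along the leg from tip to foot.
- mortise: The empty hole in the seat. Origin: centre of its mouth in the seat's upward face, 44 mm above the bench; z axis: the hole's axis out of the seat, slanting 24 degrees from vertical, outward from the seat's centre. Conical bore right through the seat, 26 mm diameter at the mouth, narrowing downward with the same 12.8 degrees included angle as the leg's taper.
- mortise_home (a point): Point on the hole's axis 35.6 mm below the mouth, where the centre of the leg's tip lies when the leg is fully home; axes as for the hole.
- seat: Round stool seat, pale wood, 220 mm diameter, 44 mm thick, 1.8 kg, loose on the bench, underside up. Origin: centre of the face on the bench; x axis toward the empty hole, mouth 60 mm from centre. Two legs of the same turning are fixed in it 120 degrees either side, splayed 24 degrees, feet 210 mm above the bench and 133 mm from the seat's axis.
- crate: Open crate of pale slats on wedges, fixed, 108 x 188 x 119 mm, 9 mm walls, tilted 30 degrees: its opening looks up and along its -x. Origin: on the bench, middle of the lower front edge; y along its length. Front rim 103 mm, back rim 157 mm above the bench. Three turned pieces lie parallel on the front wall, 56 mm apart, in any order, a thin dowel and a flat stick between them.
- crate_in (a point): Centre of the inside of the crate.
- short_leg_mid (a point): Centre of a similar but smaller leg in the crate, of another stool: 172 mm long, 22 mm diameter; stays in the crate.
- stretcher_mid (a point): Centre of a plain round stretcher in the crate: 210 mm long, 24 mm diameter with 16 mm tenons at both ends, no bead; stays in the crate.

How it is judged:
On the way:
1. the matching leg is lifted clear of the crate, its tapered tip above the crate's lower rim (height (world z) of leg_tip above 0.1 m), for 0.1 s.
At the end, for the whole second after the job is handed in: The leg's tip lies within 7 mm of its fully home position in the hole, the leg is in line with the hole within 4 degrees and at rest, the seat lies flat, and the short leg and the stretcher are still in the crate (distance between leg_tip and mortise_home below 0.007 m and angle between the z axis of leg and the z axis of mortise, either way round below 0.07 rad and linear speed of leg below 0.02 m/s and distance between each of short_leg_mid, stretcher_mid and crate_in below 0.13 m and angle between seat's own z axis and vertical below 0.05 rad); the robot touches nothing.
It fails at once if the seat is shoved more than 40 mm (distance of seat from where it was at the start of the episode above 0.04 m).
It fails at once if the leg is dropped (falls free faster than 0.5 m/s) (linear speed of leg above 0.5 m/s and contact force between the fingers and leg below 0.05 N).
It also fails if it takes over 32 s, if anything falls off the work surface, if the arm or the gripper's body presses on something with over 40 N, if the wrist force passes 120 N, or if a joint passes its speed limit or range.

ROBOT

A 7-joint arm with a two-finger parallel gripper is mounted at the origin on the work surface; the furniture and walls round the work are solid. World frame = base frame: x ahead of the robot, y to its left, z up, the work surface at z = 0. Lengths are in m, angles in rad, forces in N, time in s.
With the tool pointing down it reaches from about 0.425 to 1.025 m from the base axis. Payload 3.6 kg.
Tool frame: the origin (TCP) lies between the finger pads; the fingertips stand 14 mm ahead of it and the grasp point (between the pads) lies 5 mm behind it; z points along the fingers, y is the line along which they close (so a half turn about z gives the same grasp; the last joint's range is limited). The gripper opens to 85 mm and grips with 20 to 120 N. Pads are 22 mm wide; open, the fingers measure 114 mm over their backs; the gripper's body (76 mm by 85 mm) begins 54 mm behind the grasp point. The pads swing forward as they close: fully open they stand 13 mm farther back than shut.
Start: joints at [1.038, 0.591, 0.048, 1.609, -0.033, 0.943, -0.034], TCP at [0.308, -0.656, 0.245] pointing down, gripper open.
Joint ranges: [-2.69, 2.69], [-0.47, 2.24], [-1.27, 1.36], [0.19, 2.51], [-1.53, 4.68], [0.08, 2.07], [-3.09, 3.09]. Speed limits (rad/s): [2.57, 2.57, 3.14, 3.14, 3.14, 3.14, 3.14].

INTERFACE

Orientations are given as a rotation vector (axis times angle).
In Python, from workcell import sense, snapshot, camera_model, hand_in gives the robot as it stands.
- The arm moves only by the shell command python3 -m pendant 'ROWS' [FORCE]. ROWS is JSON, a list of rows, each a list of 5 numbers: the shift along the tool's x, y, z in m, then the turn about the tool's z in degrees, then the finger opening in m, from 0 to 0.0854. In form: [[tx, ty, tz, twist, jaw], ...]. A call has 1 to 10 rows; each row is the pose to reach, as a shift and turn from the pose commanded when the call began, along the tool's axes at that moment; what a row does not reach only later rows make up. A row lasts 1/12 s, in which the tool goes at most 41.7 mm and 7.16 degrees, less where a joint would pass 70% of its speed; a pose out of reach is approached as far as the arm can. A call with a gripper value outside its range is refused whole. The fingers move at their own pace and stop on an object; FORCE is the grip in N (left out, the last holds). Time passes only in rows, so rows that repeat a pose let the fingers close. It gives the time, the measured TCP pose, the force, the opening and the grip force at its end, in the units of the state.
- sense(): the state, without advancing time (a new reading comes with each control period).
- snapshot(name): name is "scene" or "top" or "wrist"; returns (picture, depth): 384x512x3 uint8, red, green, blue; 384x512 float32, m along the optical axis (not along the pixel's ray), 0 where there is no reading.
- camera_model(name): a dict with "K" (3x3 intrinsics, pixels), "position" and "orientation" of the camera in the world; the wrist camera has in their place "mount" (4x4, takes a point from camera to tool coordinates, whose origin is the TCP and whose axes are the flange's). Camera axes: x right, y down, z forward; pixel columns grow to the right and rows downward; lengths in m; the calibration is good to about 2 mm. A picture is of the moment at which its call begins: read the wrist's pose just before it. camera_model takes no time and is no camera call.
- hand_in(): hands the job in; it is judged then, once.
The state is a dict: "t": time; "joint_positions": joint angles; "dq": joint speeds; "tau": joint torques, N m; "ee_pos": TCP position; "tcp_rot": TCP orientation; "wrist_force": force on the tool from outside, world axes, zero at the start; "moment": the same for the moment, N m; "gripper_width": opening from 0.0 (shut) to 1.0 (fully open); "grip_force": force on a finger pad.
Only numpy, scipy, OpenCV 4.12 (cv2) and the standard library are available. Lean on these libraries where they do the work, as an engineer would, in place of code of your own. Each camera call takes 0.05 s, during which the arm holds its last target. There are 200 camera calls.

## Working session

There is one attempt and no reset: what is moved stays moved. The work goes in short steps, Python scripts to look and compute and a shell command to move; the robot and the scene stay as the last step left them, time stands still between calls to the robot, and variables do not carry over. Pictures are saved under pics/ and viewed, at most 10 in all, crops included, and the job is handed in when it is done.

```bash
ls; mkdir -p pics
cat > h.py <<'E'
import numpy as np, cv2
from scipy.spatial.transform import Rotation as R
from workcell import sense, snapshot, camera_model, hand_in
def cam(name):
    m=camera_model(name); s=sense()
    if 'mount' in m:
        T=np.eye(4);T[:3,:3]=R.from_rotvec(s['tcp_rot']).as_matrix();T[:3,3]=s['ee_pos'];T=T@np.array(m['mount'])
    else:
        T=np.eye(4);o=np.array(m['orientation']);T[:3,:3]=o if o.shape==(3,3) else R.from_rotvec(o).as_matrix();T[:3,3]=m['position']
    return np.array(m['K']),T
def shot(name,tag):
    K,T=cam(name);p,d=snapshot(name)
    cv2.imwrite(f'pics/{tag}.png',p[:,:,::-1]);
    v,u=np.indices(d.shape)
    P=np.stack([(u-K[0,2])*d/K[0,0],(v-K[1,2])*d/K[1,1],d],-1)@T[:3,:3].T+T[:3,3]
    P[d==0]=np.nan
    np.savez(f'{tag}.npz',P=P,p=p,d=d,K=K,T=T)
    return p,d,P
E
python3 - <<'E'
from h import *
print(camera_model('scene'));print(sense())
a=shot('scene','s1')[0];b=shot('top','t1')[0]
cv2.imwrite('pics/both.png',np.hstack([a,b])[:,:,::-1][:, :])
im=cv2.imread('pics/both.png');cv2.imwrite('pics/both.png',cv2.resize(im,(800,300)))
E
```

```text
pics
{'K': array([[492.58635891,   0.        , 253.70817135],
       [  0.        , 492.58635891, 190.38683569],
       [  0.        ,   0.        ,   1.        ]]), 'position': array([-0.38795263, -0.70074177,  1.17540059]), 'orientation': array([-2.21518136,  0.98397605, -0.40192736])}
{'t': 0.0, 'joint_positions': array([ 1.0384886 ,  0.59211638,  0.04826027,  1.60986306, -0.03328732,
        0.9427119 , -0.03371339]), 'dq': array([ 0.00171971, -0.00081554,  0.00125539,  0.00023509,  0.0006631 ,
       -0.00023447,  0.00095179]), 'tau': array([ 2.48899960e-05, -5.48686337e+01,  1.54674802e+00, -1.98124713e+01,
        9.39932303e-03,  8.73064011e-03, -8.81032634e-06]), 'ee_pos': array([ 0.30770097, -0.65555701,  0.24412662]), 'tcp_rot': array([-3.06408543e+00, -6.83442372e-01,  9.62722022e-04]), 'wrist_force': array([-0.45273839,  0.06788414,  0.61766927]), 'moment': array([ 0.04717373, -0.0363598 ,  0.00090134]), 'grip_force': 0.0, 'gripper_width': 0.9992428048251629}
```

View pics/s1.png

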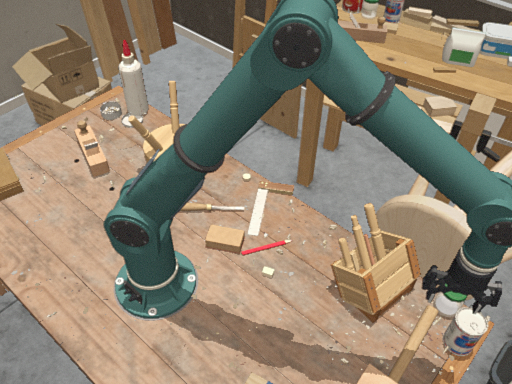

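View pics/t1.png

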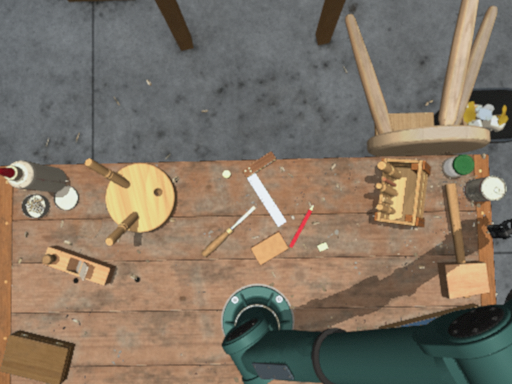

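The scene view shows the crate at about (375,270) with three pieces standing out of it. The top view shows the crate at (400,193) leaning toward image left, and the seat at (140,198) with its hole at (158,191). I'll zoom in next.

Run:
```python
from h import *
a=cv2.imread('pics/s1.png')[190:320,320:430];b=cv2.imread('pics/t1.png')[150:240,365:435];c=cv2.imread('pics/t1.png')[150:250,80:185]
f=lambda x:cv2.resize(x,(266,int(x.shape[0]*266/x.shape[1])),interpolation=cv2.INTER_CUBIC)
o=np.zeros((345,798,3),np.uint8)
for i,x in enumerate((a,b,c)):
    y=f(x);o[:y.shape[0],i*266:(i+1)*266]=y[:345]
cv2.imwrite('pics/crop.png',o)
t=np.load('t1.npz');P=t['P'];print(t['K'],t['T'])
# seat face
m=(abs(P[...,2]-.044)<.006);m[:, :90]=0;m[:,185:]=0;m[:150]=0;m[245:]=0
q=P[m];print('seat pts',len(q),q.mean(0),q.min(0),q.max(0))
c,r=cv2.minEnclosingCircle(q[:,:2].astype(np.float32));print(c,r)
print('hole',P[191,158],P[170:212:6,158])
for z in (0.10,0.14,.18,.2):
    m=(P[...,2]>z);m[:,:365]=0;m[:,435:]=0;m[:150]=0;m[240:]=0
    n,l,s,ce=cv2.connectedComponentsWithStats(m.astype(np.uint8))
    for k in range(1,n):
        if s[k,4]>5: print(z,s[k],P[l==k].mean(0),P[l==k].max(0))
```

```text
[[412.72389847   0.         255.06570856]
 [  0.         412.72389847 190.01447923]
 [  0.           0.           1.        ]] [[-0.02227996 -0.99818487  0.05595157  0.33879902]
 [-0.99946708  0.0235742   0.02257894 -0.03109584]
 [-0.02385697 -0.05541869 -0.99817815  1.33450358]
 [ 0.          0.          0.          1.        ]]
seat pts 3256 [0.3964245  0.35803554 0.04316586] [0.28734858 0.25293194 0.0380138 ] [0.5030943  0.47135136 0.04986211]
(0.39562445878982544, 0.36213263869285583) 0.11017179489135742
hole [0.4168253  0.31081097 0.0173909 ] [[0.48123867 0.30226036 0.04798941]
 [0.46220752 0.30224265 0.0487287 ]
 [0.44370887 0.30375634 0.0435622 ]
 [0.42468314 0.30368841 0.04449436]
 [0.40787337 0.31441353 0.00385766]
 [0.38694302 0.30450714 0.04267806]
 [0.36805874 0.3046831  0.04266766]]
0.1 [374 150  33   2  50] [ 0.51535234 -0.39891901  0.11392824] [ 0.51809424 -0.35918125  0.1258614 ]
0.1 [408 150  18   1  18] [ 0.51483971 -0.48419087  0.10949387] [ 0.51522381 -0.4581343   0.11380232]
0.1 [ 375  159   54   68 1437] [ 0.39602117 -0.4260494   0.14159976] [ 0.49136031 -0.33728537  0.21175422]
0.14 [402 160  25  67 498] [ 0.38529437 -0.4622295   0.15048697] [ 0.4818213  -0.4216      0.16028649]
0.14 [378 162  16  13 135] [ 0.45620602 -0.36741648  0.18745191] [ 0.47077217 -0.3439992   0.21175422]
0.14 [376 183  14  10  97] [ 0.4014438  -0.36055134  0.17869387] [ 0.41374753 -0.33728537  0.2026731 ]
0.14 [377 204  10   8  61] [ 0.34614372 -0.35972722  0.16045993] [ 0.35677862 -0.34697983  0.17351988]
0.18 [378 162  12  10  92] [ 0.45851979 -0.3581253   0.20082015] [ 0.47077217 -0.3439992   0.21175422]
0.18 [376 183   9   7  43] [ 0.40455539 -0.34813313  0.19562357] [ 0.41374753 -0.33728537  0.2026731 ]
0.2 [378 162  10   9  62] [ 0.4605957  -0.35488268  0.2047513 ] [ 0.47077217 -0.3439992   0.21175422]
0.2 [378 184   4   5  10] [ 0.40524174 -0.34678057  0.20139486] [ 0.41059678 -0.34150157  0.2026731 ]
```

View pics/crop.png

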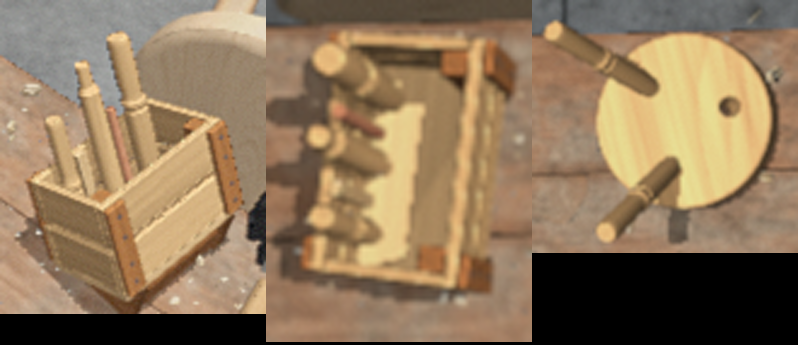

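The crop shows the matching leg is the far piece: thick, with a bead, foot near top-view pixel (382,166). The middle piece is the tenoned stretcher at (378,186), and the near piece is the short leg at (379,207). The empty hole is at (158,191). Next I'll fit the leg axis and the hole.

```bash
cat > fit.py <<'E'
from h import *
from scipy.optimize import least_squares
prof_s=np.array([0,44.6,122,124,130,135,140,158,160,207,215])/1e3
prof_r=np.array([9,14,14,12.5,14.5,14.5,12,12,13,13,9])/1e3
def fit_leg(Q,foot0,d0,smin=.12):
    "foot point + direction; foot end at s=0.215"
    e=np.cross(d0,[0,0,1]);e/=np.linalg.norm(e);f=np.cross(d0,e)
    def un(x):
        d=d0+x[3]*e+x[4]*f;return foot0+x[:3],d/np.linalg.norm(d)
    def res(x):
        F,d=un(x);v=Q-F;t=v@d;s=.215+t;rad=np.linalg.norm(v-np.outer(t,d),axis=1)
        r=np.where(s>.207,np.hypot(rad,s-.202)-.0135,rad-np.interp(s,prof_s,prof_r))
        return r
    o=least_squares(res,np.zeros(5),loss='soft_l1',f_scale=.002)
    F,d=un(o.x);return F,d,np.sqrt(np.mean(res(o.x)**2))
E
python3 - <<'E'
from fit import *
Q=[]
for n in('t1','s1'):
    P=np.load(n+'.npz')['P'].reshape(-1,3);P=P[~np.isnan(P[:,0])]
    F=np.array([.462,-.352,.205]);d=np.array([0,.5,.866])
    for it in range(1):
        v=P-F;t=v@d;rad=np.linalg.norm(v-np.outer(t,d),axis=1)
        q=P[(rad<.026)&(t>-.075)&(t<.03)]
    print(n,len(q),fit_leg(q,F,d)); Q.append(q)
F,d,r=fit_leg(np.vstack(Q),F,d);print('both',F,d,r,'az',np.degrees(np.arctan2(d[1],d[0])),'tilt',np.degrees(np.arccos(d[2])),'tip',F-.215*d,'grip',F-.032*d)
# hole: pixels well below face inside seat
t=np.load('t1.npz');P=t['P'];K,T=t['K'],t['T']
g=cv2.cvtColor(t['p'],cv2.COLOR_RGB2GRAY)[184:199,150:168];print(g)
print((P[184:199,150:168,2]*1000).round(0))
E
```

```text
t1 129 (array([ 0.4620592 , -0.35087199,  0.20609193]), array([0.08660753, 0.49311645, 0.86564156]), np.float64(0.0015656596357343639))
s1 274 (array([ 0.46453965, -0.35049762,  0.20650744]), array([0.09698578, 0.50900881, 0.85527995]), np.float64(0.0020107946211173713))
both [ 0.46345169 -0.35076793  0.20623899] [0.08703036 0.50423952 0.85916717] 0.0019471488516980661 az 80.20738446271413 tilt 30.776799105729285 tip [ 0.44474016 -0.45917942  0.02151805] grip [ 0.46066672 -0.36690359  0.17874564]
[[211 210 207 204 202 203 203 202 200 201 198 192 186 188 197 203 205 204]
 [212 209 206 204 203 202 203 203 204 203 199 194 188 187 194 203 205 204]
 [213 210 207 204 203 203 204 202 205 205 200 196 189 184 191 202 204 204]
 [214 211 207 206 205 203 196 184 187 195 196 197 191 185 189 199 205 204]
 [214 211 209 206 197 176 149 133 138 152 168 189 192 185 189 199 204 205]
 [214 212 209 199 166 115  81  90 103 114 131 162 185 188 188 196 202 205]
 [214 214 209 184 121  73  75  94 114 118 119 135 167 187 186 193 203 205]
 [215 213 209 170  85  66  79 104 124 128 127 128 161 186 184 190 201 204
[... 953 characters left out ...]
43. 41. 47. 43. 45. 42.]
 [42. 45. 44. 40. 40. 31. 24. 24. 27. 26. 29. 40. 49. 44. 42. 46. 40. 44.]
 [37. 46. 41. 42. 35. 17. 14. 13. 17. 22. 26. 33. 40. 45. 43. 43. 46. 42.]
 [46. 44. 40. 41. 21.  4. -3.  1.  8.  7. 22. 31. 45. 44. 41. 46. 45. 46.]
 [43. 43. 43. 44. -3.  2. -2. -2.  1.  5. 14. 29. 40. 44. 46. 43. 43. 46.]
 [43. 43. 46. 40.  4. -1.  0.  2.  4.  1. 13. 28. 48. 46. 46. 41. 46. 41.]
 [45. 40. 45. 45. 44. -3. -5.  6. -4. 12. 23. 40. 45. 40. 40. 42. 41. 41.]
 [47. 43. 41. 44. 43. 40. -1.  5.  9. 23. 43. 46. 44. 45. 39. 42. 43. 46.]
 [44. 46. 41. 42. 39. 44. 43. 41. 40. 43. 37. 50. 42. 42. 45. 44. 47. 42.]
 [42. 44. 44. 42. 44. 46. 42. 40. 42. 45. 45. 42. 37. 46. 45. 46. 43. 41.]]
```

```bash
python3 -m pendant '[[0,0,-0.04,7,0.0854],[0.02,-0.015,-0.056,14,0.0854],[0.05,-0.038,-0.056,21,0.0854],[0.08,-0.06,-0.056,28,0.08],[0.11,-0.083,-0.056,35,0.07],[0.14,-0.106,-0.056,42,0.06],[0.17,-0.128,-0.056,49,0.055],[0.2,-0.151,-0.056,56,0.055],[0.23,-0.174,-0.056,63,0.055],[0.261,-0.197,-0.056,70,0.055]]' 40
python3 -m pendant '[[0,0,0,7,0.055],[0,0,0,14,0.055],[0,0,0,21,0.055],[0,0,0,28,0.055],[0,0,0,35,0.055],[0,0,0,42,0.055],[0,0,0,49,0.055],[0,0,0,55,0.055],[0,0,0,55,0.055]]'
python3 - <<'E'
from fit import *
s=sense();print(s['t'],s['ee_pos'],s['joint_positions'].round(2),R.from_rotvec(s['tcp_rot']).as_matrix().round(4),s['gripper_width'])
p,d,P=shot('wrist','w1')
P=P.reshape(-1,3);P=P[~np.isnan(P[:,0])]
F=np.array([.4634,-.351,.206]);dd=np.array([0.087,.5,.859])
v=P-F;t=v@dd;rad=np.linalg.norm(v-np.outer(t,dd),axis=1)
q=P[(rad<.025)&(t>-.085)&(t<.02)];print(len(q))
if len(q)>50:
    F,d,r=fit_leg(q,F,dd);print('wrist',F,d,r,'az',np.degrees(np.arctan2(d[1],d[0])),'tilt',np.degrees(np.arccos(d[2])),'grip',F-.032*d)
E
```

```text
t: 0.93
ee_pos: [0.4607, -0.3652, 0.3009]
tcp_rot: [-2.9, 1.208, 0.001]
wrist_force: [0.6, 0.5, -0.3]
gripper_width: 0.645
grip_force: 0.0
t: 1.68
ee_pos: [0.4605, -0.3666, 0.3008]
tcp_rot: [2.02, -2.405, -0.002]
wrist_force: [-1.0, -0.2, 0.6]
gripper_width: 0.641
grip_force: 0.0
1.6833 [ 0.46047619 -0.36658925  0.30075695] [ 0.18  0.4   0.56  1.88 -0.26  0.93 -2.45] [[-1.726e-01 -9.850e-01 -1.200e-03]
 [-9.850e-01  1.726e-01  4.000e-04]
 [-2.000e-04  1.300e-03 -1.000e+00]] 0.6412453929815158
2872
wrist [ 0.46624797 -0.34938928  0.20816688] [0.08504926 0.4848844  0.87043308] 0.0015348505009306723 az 80.0514577911032 tilt 29.490995225593302 grip [ 0.4635264  -0.36490558  0.18031303]
```

View pics/w1.png

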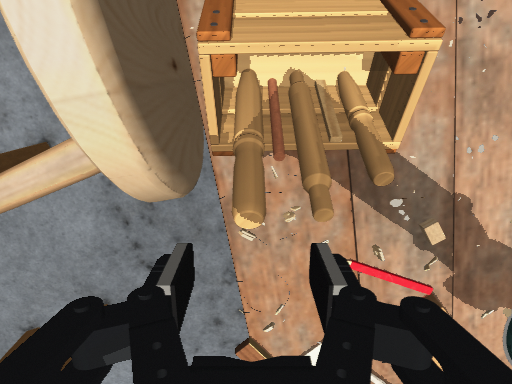

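The wrist view confirms the beaded leg is the left one, foot at (248,220), with nothing between the fingers' paths. I'll check the background chair's height, then descend.

```bash
python3 - <<'E'
import numpy as np
for n in('w1','t1'):
    P=np.load(n+'.npz')['P'].reshape(-1,3);P=P[~np.isnan(P[:,0])]
    for x in(.49,.5,.51,.52,.54,.58):
        q=P[(P[:,0]>x)&(P[:,0]<x+.02)&(P[:,1]>-.5)&(P[:,1]<-.25)];print(n,x,len(q),q[:,2].max().round(3) if len(q) else '',q[q[:,2].argmax()].round(3) if len(q) else '')
E
python3 -m pendant '[[-0.001,-0.002,0.03,0,0.045],[-0.001,-0.002,0.06,0,0.045]]'
```

```text
w1 0.49 6391 0.371 [ 0.51  -0.386  0.371]
w1 0.5 18201 0.372 [ 0.514 -0.387  0.372]
w1 0.51 20689 0.372 [ 0.514 -0.387  0.372]
w1 0.52 10515 0.367 [ 0.52  -0.386  0.367]
w1 0.54 6916 0.258 [ 0.545 -0.494  0.258]
w1 0.58 0  
t1 0.49 361 0.109 [ 0.49  -0.399  0.109]
t1 0.5 896 0.246 [ 0.52  -0.499  0.246]
t1 0.51 998 0.258 [ 0.526 -0.499  0.258]
t1 0.52 585 0.258 [ 0.526 -0.499  0.258]
t1 0.54 463 0.256 [ 0.553 -0.499  0.256]
t1 0.58 102 0.063 [ 0.589 -0.417  0.063]
t: 1.9
ee_pos: [0.4645, -0.3673, 0.2423]
tcp_rot: [-2.026, 2.399, -0.008]
wrist_force: [-0.4, -0.3, -1.0]
gripper_width: 0.529
grip_force: 0.0
```

Run:
```python
import numpy as np
for n in('w1','t1'):
    P=np.load(n+'.npz')['P'].reshape(-1,3);P=P[~np.isnan(P[:,0])]
    for y in np.arange(-.5,-.26,.03):
        q=P[(P[:,0]>.485)&(P[:,0]<.6)&(P[:,1]>y)&(P[:,1]<y+.03)&(P[:,2]>.09)&(P[:,2]<.28)]
        print(n,y.round(2),len(q),*( (q[:,0].min().round(3),q[q[:,2].argmax()].round(3)) if len(q) else ''))
```

```text
w1 -0.5 8695 0.519 [ 0.545 -0.494  0.258]
w1 -0.47 7125 0.485 [ 0.534 -0.468  0.252]
w1 -0.44 5080 0.485 [ 0.531 -0.44   0.238]
w1 -0.41 3188 0.485 [ 0.535 -0.409  0.219]
w1 -0.38 969 0.519 [ 0.542 -0.38   0.186]
w1 -0.35 0
w1 -0.32 0
w1 -0.29 0
t1 -0.5 290 0.514 [ 0.526 -0.499  0.258]
t1 -0.47 296 0.514 [ 0.55  -0.465  0.249]
t1 -0.44 308 0.485 [ 0.544 -0.44   0.239]
t1 -0.41 307 0.485 [ 0.544 -0.407  0.217]
t1 -0.38 277 0.515 [ 0.54  -0.379  0.184]
t1 -0.35 2 0.542 [ 0.542 -0.349  0.093]
t1 -0.32 0
t1 -0.29 0
```

```bash
python3 -m pendant '[[0,0,0.025,0,0.045],[0,0,0.05,0,0.045],[0,0,0.066,0,0.045],[0,0,0.066,0,0.045],[0,0,0.066,0,0.02],[0,0,0.066,0,0.02],[0,0,0.066,0,0.02],[0,0,0.066,0,0.02]]' 60
```

```text
t: 2.57
ee_pos: [0.4632, -0.3668, 0.1765]
tcp_rot: [-2.022, 2.403, -0.003]
wrist_force: [0.2, -0.5, -1.6]
gripper_width: 0.29
grip_force: 58.8
```

```bash
python3 -m pendant '[[-0.003,0,-0.006,0,0.02],[-0.01,0,-0.02,0,0.02],[-0.02,0,-0.04,0,0.02],[-0.03,0,-0.06,0,0.02],[-0.043,0,-0.085,0,0.02],[-0.055,0,-0.11,0,0.02],[-0.068,0,-0.135,0,0.02],[-0.08,0,-0.16,0,0.02],[-0.09,0,-0.18,0,0.02],[-0.09,0,-0.18,0,0.02]]'
python3 - <<'E'
from fit import *
s=sense();print(s['ee_pos'],s['joint_positions'].round(2))
p,d,P=shot('wrist','w2')
P=P.reshape(-1,3);P=P[~np.isnan(P[:,0])]
dd=np.array([0.085,.49,.868]);F=s['ee_pos']+[0,0,.005]+dd*.03
v=P-F;t=v@dd;rad=np.linalg.norm(v-np.outer(t,dd),axis=1)
q=P[(rad<.025)&(t>-.22)&(t<-.05)];print(len(q))
F,d,r=fit_leg(q,F,dd);print('wrist',F,d,r,'az',np.degrees(np.arctan2(d[1],d[0])),'tilt',np.degrees(np.arccos(d[2])),'s of grip',.215+(s['ee_pos']+[0,0,.005]-F)@d,'tip',F-.215*d)
E
```

```text
t: 3.4
ee_pos: [0.481, -0.2763, 0.3607]
tcp_rot: [-2.023, 2.395, -0.011]
wrist_force: [0.5, -0.3, -2.1]
gripper_width: 0.291
grip_force: 59.1
[ 0.48095803 -0.27632967  0.36073233] [-0.03  0.28  0.6   1.89 -0.19  1.02 -2.66]
6818
wrist [ 0.48384498 -0.2596467   0.39105291] [0.07204544 0.49131268 0.86799845] 0.0004053156422944746 az 81.65767885252153 tilt 29.773127247893008 s of grip 0.18461722675456974 tip [ 0.46835522 -0.36527892  0.20443324]
```

View pics/w2.png

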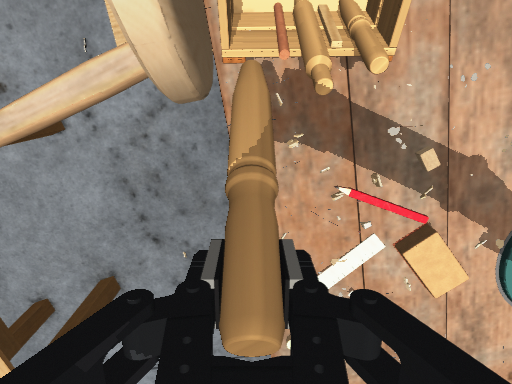

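The view shows the leg cleanly held with its tip at (250,65), and the other pieces still in the crate. Next I'll locate the hole and plan the transport.

```bash
cat > plan.py <<'E'
from fit import *
E
python3 - <<'E'
from fit import *
t=np.load('t1.npz');P=t['P'];K,T=t['K'],t['T']
def ray(u,v,z):
    r=T[:3,:3]@np.array([(u-K[0,2])/K[0,0],(v-K[1,2])/K[1,1],1]);return T[:3,3]+r*(z-T[2,3])/r[2]
g=cv2.cvtColor(t['p'],cv2.COLOR_RGB2GRAY)[183:201,148:166]
b=(g<160).astype(np.uint8);n,l,s,c=cv2.connectedComponentsWithStats(b);k=1+s[1:,4].argmax();c=c[k]+[148,183];print('px',c,s[k])
H=ray(*c,.044);print('hole',H)
C=np.array([.3956,.3621]);h=H[:2]-C;print('r',np.linalg.norm(h),'az',np.degrees(np.arctan2(h[1],h[0])))
# fitted legs
m=(P[...,2]>.075);m[:,:80]=0;m[:,190:]=0;m[:150]=0;m[250:]=0
n,l,s,c=cv2.connectedComponentsWithStats(m.astype(np.uint8))
for k in range(1,n):
    if s[k,4]<40: continue
    q=P[l==k];top=q[q[:,2].argsort()[-10:]].mean(0)
    a=np.arctan2(*(top[:2]-C)[::-1]);d0=np.array([np.cos(a)*.407,np.sin(a)*.407,.9135])
    F0=np.array([C[0]+.133*np.cos(a),C[1]+.133*np.sin(a),.205])
    F,d,r=fit_leg(q,F0,d0);print('leg',F,d,r,'az foot',np.degrees(np.arctan2(*(F[:2]-C)[::-1])),'az d',np.degrees(np.arctan2(d[1],d[0])),'tilt',np.degrees(np.arccos(d[2])))
E
```

```text
px [157.38888889 191.61111111] [ 6  5  8  8 54]
hole [0.41336696 0.30585692 0.044     ]
r 0.05898261169158112 az -72.46888177317946
leg [0.49137949 0.4569736  0.20901032] [0.28854873 0.28715975 0.9133887 ] 0.0015369563251102897 az foot 44.72775881817934 az d 44.86176638301352 tilt 24.022073035971655
leg [0.26713086 0.39806763 0.20941598] [-0.39032821  0.10641694  0.91450496] 0.0014973992256021636 az foot 164.35929597687704 az d 164.74982792645775 tilt 23.864477619879963
```

```bash
python3 -m pendant '[[-0.015,0.004,0,-7,0.02],[-0.04,0.01,0,-14,0.02],[-0.065,0.017,0,-21,0.02],[-0.092,0.024,0,-28,0.02],[-0.118,0.031,0,-35,0.02],[-0.145,0.038,0,-42,0.02],[-0.172,0.045,0,-49,0.02],[-0.199,0.052,0,-56,0.02],[-0.226,0.059,0,-63,0.02],[-0.252,0.066,0,-70,0.02]]'
python3 -m pendant '[[-0.015,-0.021,0,-7,0.02],[-0.03,-0.043,0.003,-14,0.02],[-0.045,-0.064,0.006,-21,0.02],[-0.06,-0.086,0.01,-28,0.02],[-0.075,-0.107,0.015,-35,0.02],[-0.09,-0.129,0.02,-42,0.02],[-0.104,-0.15,0.025,-49,0.02],[-0.119,-0.172,0.03,-56,0.02],[-0.119,-0.172,0.03,-63,0.02],[-0.119,-0.172,0.03,-70,0.02]]'
python3 -m pendant '[[0,0,0,-7,0.02],[0,0,0,-14,0.02],[0,0,0.01,-21,0.02],[0,0,0.02,-28,0.02],[0,0,0.03,-35,0.02],[0,0,0.045,-42,0.02],[0,0,0.06,-49,0.02],[0,0,0.075,-56,0.02],[0,0,0.075,-63,0.02],[0,0,0.075,-64.5,0.02]]'
cat > meas.py <<'E'
from fit import *
import sys
tag=sys.argv[1];M=np.array([.412,.305,.044])
s=sense();Rt=R.from_rotvec(s['tcp_rot']).as_matrix();print(s['t'],s['ee_pos'],'toolx az',np.degrees(np.arctan2(Rt[1,0],Rt[0,0])),'F',s['wrist_force'].round(1),s['grip_force'])
p,d,P=shot('wrist',tag)
Pf=P.reshape(-1,3);Pf=Pf[~np.isnan(Pf[:,0])]
tl=np.radians(float(sys.argv[2]));dd=np.array([0,0,np.cos(tl)])-Rt[:,0]*np.sin(tl);F=s['ee_pos']+[0,0,.005]+dd*.03
v=Pf-F;t=v@dd;rad=np.linalg.norm(v-np.outer(t,dd),axis=1)
q=Pf[(rad<.022)&(t>-float(sys.argv[3]))&(t<-.05)]
F,d,r=fit_leg(q,F,dd);print('leg',len(q),d,r,'az',np.degrees(np.arctan2(d[1],d[0])),'tilt',np.degrees(np.arccos(d[2])),'s grip',.215+(s['ee_pos']+[0,0,.005]-F)@d,'tip',F-.215*d)
E
python3 meas.py w3 30 .22
```

```text
t: 4.28
ee_pos: [0.4548, -0.0175, 0.3544]
tcp_rot: [3.037, -0.801, -0.003]
wrist_force: [1.3, 0.2, -2.3]
gripper_width: 0.288
grip_force: 59.1
t: 5.12
ee_pos: [0.4374, 0.1911, 0.3239]
tcp_rot: [2.945, 1.092, -0.005]
wrist_force: [-0.2, -0.3, -1.1]
gripper_width: 0.289
grip_force: 59.3
t: 5.95
ee_pos: [0.4374, 0.1886, 0.2484]
tcp_rot: [-1.916, -2.487, 0.007]
wrist_force: [0.4, -0.2, -1.0]
gripper_width: 0.289
grip_force: 59.3
5.95 [0.43737631 0.18855668 0.24844861] toolx az 104.77365987843913 F [ 0.4 -0.2 -1. ] 59.33990821824409
leg 6982 [ 0.13143775 -0.4781042   0.86841263] 0.00040608611160275926 az -74.62830581019794 tilt 29.725302623628203 s grip 0.18645052938774692 tip [0.41384981 0.27894546 0.09207025]
```

View pics/w3.png

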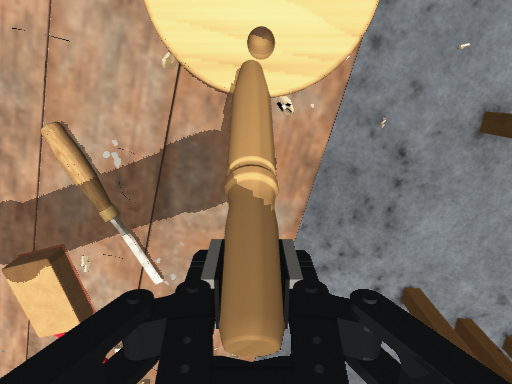

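The leg's tip at (252,65) points at the hole at (261,42), roughly in line. Now I'll measure the mouth in this same camera.

Run:
```python
from fit import *
t=np.load('w3.npz');K,T,P,p=t['K'],t['T'],t['P'],t['p']
hsv=cv2.cvtColor(p,cv2.COLOR_RGB2HSV)[...,2].astype(int)
print(hsv[20:64:4,240:284:4])
print((P[20:64:4,240:284:4,2]*1000).round())
b=(hsv[20:60,240:284]<190).astype(np.uint8);n,l,s,c=cv2.connectedComponentsWithStats(b)
for k in range(1,n):print(s[k],c[k]+[240,20])
cv2.imwrite('pics/w3c.png',cv2.resize(p[10:80,220:310,::-1],None,fx=8,fy=8,interpolation=cv2.INTER_CUBIC))
```

```text
[[248 248 248 248 248 248 248 248 248 248 248]
 [248 248 248 248 248 248 248 248 248 248 248]
 [248 248 248 248  97 102  93 232 248 248 248]
 [248 248 248  83  99 105  97  94 231 248 248]
 [248 248 117 158 182 114 124 121  85 248 248]
 [248 248 102 174 203 209 197 161 107 248 248]
 [248 249 119 170 207 213 204 170 124 248 248]
 [249 248 146 162 190 195 189 161 129 248 249]
 [249 248 247 186 186 195 189 166 206 248 248]
 [248 248 248 221 198 207 200 184 248 248 248]
 [248 248 161 169 248 248 248 248 248 248 248]]
[[ 45.  45.  45.  45.  44.  44.  44.  45.  44.  45.  45.]
 [ 45.  45.  46.  44.  44.  44.  45.  46.  45.  45.  45.]
 [ 45.  45.  45.  45.   2.   1.   2.  45.  44.  45.  44.]
 [ 44.  44.  46.   9.   1.  -0.   2.   7.  45.  45.  45.]
 [ 46.  44.  41.  13.   4.   0.   4.  13.  30.  45.  46.]
 [ 44.  43.  36.  20.  11.   8.  11.  18.  31.  46.  44.]
 [ 45.  46.  37.  27.  19.  18.  18.  25.  35.  44.  45.]
 [ 45.  44.  43.  33.  27.  24.  26.  29.  40.  45.  45.]
 [ 46.  44.  45.  38.  33.  32.  34.  36.  46.  45.  44.]
 [ 45.  45.  45.  46.  41.  39.  41.  44.  44.  46.  44.]
 [ 44.  45.  98. 100.  45.  44.  45.  45.  45.  45.  44.]]
[  7   6  28  33 526] [260.96577947  40.67680608]
[20 38  1  1  1] [260.  58.]
```

View pics/w3c.png

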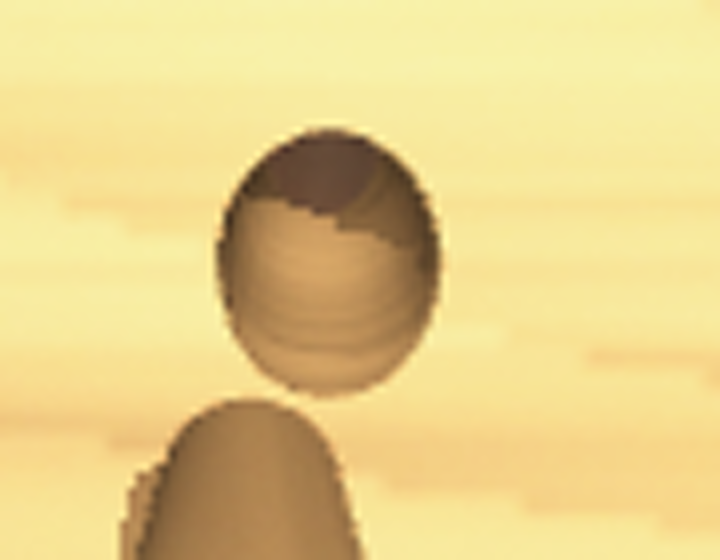

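The mouth shows cleanly: columns 247–275, rows 26–59.5, centre about (261,42.8). The tip sits about 9 px to its left.

Run:
```python
from fit import *
t=np.load('w3.npz');K,T=t['K'],t['T']
def ray(u,v,z=.044):
    r=T[:3,:3]@np.array([(u-K[0,2])/K[0,0],(v-K[1,2])/K[1,1],1]);return T[:3,3]+r*(z-T[2,3])/r[2]
l,r,u,d=ray(247.1,42.5),ray(275,42.5),ray(261,26),ray(261,59.5)
print(np.linalg.norm(l-r),np.linalg.norm(u-d),(l+r)/2,(u+d)/2,'axis az',np.degrees(np.arctan2(*(d-u)[:2][::-1])))
a=np.radians(-75.);o=np.array([np.cos(a),np.sin(a),0])
M=(u+d)/2-.0007*o;print('M',M)
s=sense();Rt=R.from_rotvec(s['tcp_rot']).as_matrix();tip=np.array([0.41384981,0.27894546,0.09207025])
dd=o*np.sin(np.radians(24))+[0,0,np.cos(np.radians(24))]
for h in(.03,.0,-.015):
    D=M+h*dd-tip;print(h,D,'tool',Rt.T@D)
# home tcp from s=.1855
print('home grip',M+(.1855-.0356)*dd)
```

```text
0.026016022271221958 0.028630057608266406 [0.41619105 0.30655469 0.044     ] [0.41625782 0.30614002 0.044     ] axis az -74.71984082220814
M [0.41607665 0.30681617 0.044     ]
0.03 [ 0.00538497  0.01608438 -0.02066389] tool [0.01422126 0.00932311 0.02062854]
0.0 [ 0.00222684  0.02787071 -0.04807025] tool [0.02644401 0.00931291 0.0480257 ]
-0.015 [ 0.00064777  0.03376387 -0.06177343] tool [0.03255538 0.00930781 0.06172428]
home grip [0.4318568  0.24792384 0.18094046]
```

```bash
python3 -m pendant '[[0.007,0.0046,0.01,0,0.02],[0.014,0.0093,0.02,0,0.02],[0.02,0.0093,0.034,0,0.02],[0.023,0.0093,0.041,0,0.02],[0.0264,0.0093,0.048,0,0.02],[0.0295,0.0093,0.055,0,0.02],[0.0325,0.0093,0.0617,0,0.02],[0.0325,0.0093,0.0617,0,0.02]]' 60
python3 meas.py w4 30 .15
```

```text
t: 6.67
ee_pos: [0.4385, 0.2243, 0.1873]
tcp_rot: [-1.919, -2.486, 0.003]
wrist_force: [-0.7, -0.8, -1.2]
gripper_width: 0.289
grip_force: 59.4
6.6667 [0.43845854 0.22429011 0.18730312] toolx az 104.68796363663684 F [-0.7 -0.8 -1.2] 59.35704272123985
leg 5753 [ 0.12896679 -0.47849527  0.8685677 ] 0.0004379976319278257 az -74.91575443825921 tilt 29.707379221161805 s grip 0.18635015906497382 tip [0.41538045 0.31472625 0.03100241]
```

View pics/w4.png

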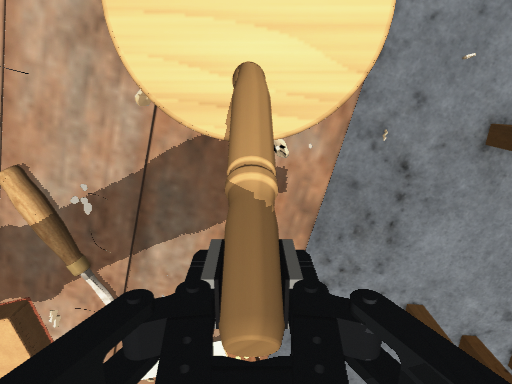

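The tip is in the mouth, within about 1.5 mm, with no contact force. Next I'll swing the leg to 24° about its tip with a lighter grip.

```bash
python3 -m pendant '[[0,-0.001,0,0,0.02],[0.003,-0.001,-0.001,0,0.02],[0.006,-0.001,-0.002,0,0.02],[0.009,-0.001,-0.003,0,0.02],[0.012,-0.001,-0.0045,0,0.02],[0.015,-0.001,-0.006,0,0.02],[0.016,-0.001,-0.006,0,0.02],[0.016,-0.001,-0.006,0,0.02]]' 30
python3 meas.py w5 25 .15
```

```text
t: 7.38
ee_pos: [0.4341, 0.2374, 0.1948]
tcp_rot: [1.92, 2.485, -0.005]
wrist_force: [1.1, -5.3, -0.4]
gripper_width: 0.292
grip_force: 60.3
7.3833 [0.43411734 0.23742631 0.19475697] toolx az 104.63494535925874 F [ 1.1 -5.3 -0.4] 60.33690918702632
leg 5151 [ 0.11108018 -0.41174714  0.90450289] 0.00042336928300563584 az -74.90229872387711 tilt 25.243586009970155 s grip 0.18600752153175318 tip [0.41448771 0.31489802 0.03178813]
```

```bash
python3 -m pendant '[[0.001,0,0.003,0,0.02],[0.003,0,0.006,0,0.02],[0.004,0,0.009,0,0.02],[0.005,0,0.012,0,0.02],[0.0065,0,0.015,0,0.02],[0.0075,0,0.0175,0,0.02],[0.0075,0,0.0175,0,0.02]]' 60
python3 meas.py w6 24 .15
```

```text
t: 8.02
ee_pos: [0.432, 0.2438, 0.1772]
tcp_rot: [1.92, 2.485, -0.009]
wrist_force: [-0.7, -6.4, 2.4]
gripper_width: 0.286
grip_force: 60.8
8.0167 [0.43201303 0.24378564 0.17715611] toolx az 104.59724338592811 F [-0.7 -6.4  2.4] 60.758520820818376
leg 5088 [ 0.11278487 -0.4067901   0.90653262] 0.0004026542753941153 az -74.50366290632364 tilt 24.96950141013219 s grip 0.18597417800809227 tip [0.41208972 0.32029681 0.01381893]
```

```bash
python3 -m pendant '[[0.001,0,0.002,0,0.02],[0.0015,0,0.004,0,0.02],[0.0025,0,0.006,0,0.02],[0.0025,0,0.0075,0,0.02],[0.0025,0,0.0075,0,0.02]]' 80
python3 meas.py w7 24 .15
```

```text
t: 8.48
ee_pos: [0.4334, 0.2426, 0.176]
tcp_rot: [1.919, 2.478, -0.014]
wrist_force: [-6.9, -22.7, 58.6]
gripper_width: 0.283
grip_force: 82.9
8.4833 [0.433416   0.24259117 0.17595767] toolx az 104.4680611247906 F [ -6.9 -22.7  58.6] 82.9388293158263
leg 5249 [ 0.12143165 -0.4147169   0.90181165] 0.00042387597422174054 az -73.6796462402834 tilt 25.602768432465904 s grip 0.18586528442412728 tip [0.41186216 0.32059846 0.01363112]
```

```bash
python3 -m pendant '[[0,0,-0.003,0,0.02],[0,0,-0.006,0,0.02],[0,0,-0.006,0,0.06],[0,0,-0.006,0,0.06],[0,0,-0.006,0,0.06],[0,0,-0.006,0,0.06]]'
python3 -m pendant '[[0,0,-0.02,0,0.06],[0,0,-0.05,0,0.06],[0,0,-0.085,0,0.06],[0,0,-0.12,0,0.06],[-0.03,0,-0.14,0,0.06],[-0.06,0,-0.14,0,0.06],[-0.06,0,-0.14,0,0.06]]'
python3 - <<'E'
from fit import *
p,d,P=shot('wrist','w8');shot('top','t8')
for n in('w8','t8'):
    P=np.load(n+'.npz')['P'].reshape(-1,3);P=P[~np.isnan(P[:,0])]
    dd=np.array([.107,-.392,.9135]);F=np.array([.416,.307,.044])+.1794*dd
    v=P-F;t=v@dd;rad=np.linalg.norm(v-np.outer(t,dd),axis=1)
    q=P[(rad<.025)&(t>-.17)&(t<.03)]
    F,d,r=fit_leg(q,F,dd);print(n,len(q),d,r,'az',np.degrees(np.arctan2(d[1],d[0])),'tilt',np.degrees(np.arccos(d[2])),'foot',F,'tip',F-.215*d)
P=np.load('t8.npz')['P'];m=(abs(P[...,2]-.044)<.006);m[:, :90]=0;m[:,185:]=0;m[:150]=0;m[245:]=0
print(cv2.minEnclosingCircle(P[m][:,:2].astype(np.float32)))
a=cv2.imread('pics/w8.png');b=cv2.resize(cv2.imread('pics/t8.png')[140:260,60:220],(512,384));cv2.imwrite('pics/f8.png',cv2.resize(np.hstack([a,b]),(800,300)))
E
```

```text
t: 9.03
ee_pos: [0.4323, 0.2505, 0.1757]
tcp_rot: [-1.919, -2.487, -0.004]
wrist_force: [-0.4, 0.7, -1.2]
gripper_width: 0.703
grip_force: 0.0
t: 9.62
ee_pos: [0.4496, 0.186, 0.317]
tcp_rot: [1.927, 2.476, 0.002]
wrist_force: [0.2, -1.4, -0.7]
gripper_width: 0.698
grip_force: 0.0
w8 3123 [ 0.10361148 -0.40198301  0.90976608] 0.0007560380643624617 az -75.54655424059024 tilt 24.52695479095216 foot [0.43494227 0.23297871 0.21082078] tip [0.4126658  0.31940506 0.01522107]
t8 0 [ 0.10702166 -0.39207936  0.91368493] nan az -74.73251441185194 tilt 23.98034597838264 foot [0.4351958 0.2366752 0.2078819] tip [0.41218614 0.32097226 0.01143964]
((0.36623114347457886, 0.41163039207458496), 0.09291951358318329)
  return _methods._mean(a, axis=axis, dtype=dtype,
  ret = ret.dtype.type(ret / rcount)
```

View pics/f8.png

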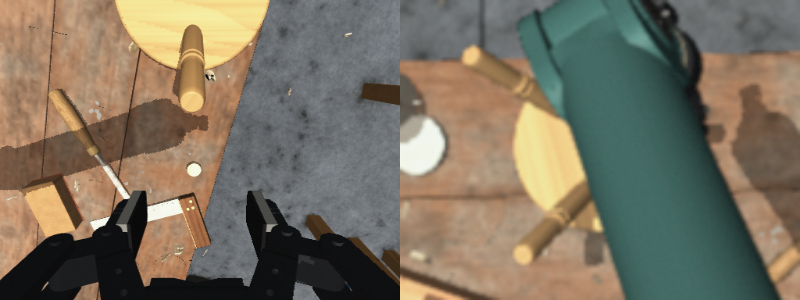

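The leg is seated in line with the hole: tilt 24.5°, and a 58 N press moved it no farther. The seat still lies flat and the gripper is clear.

```bash
python3 -c "
from workcell import hand_in; print(hand_in())"
```

```text
the job is handed in; nothing more can be done
None
```

The matching leg is pressed into the empty hole, released and handed in: my last measurement put its tip about 4 mm from fully home (limit 7 mm) and about 0.7° off the hole's axis; no verdict came back from the judge.

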